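# Move the push-and-turn safety cap to the other jug

## Task

The white jug is going to the wash: take its blue push-down-and-turn safety cap off and lock it on the open amber jug. The cap turns only while pressed down firmly; press the cap down and turn its white bar from the red marks to the green ones (counter-clockwise) to free it, and do the reverse on the amber jug, so that it springs up locked with its bar at the red marks. Do not force it, leave the things standing around where they are, and let go of the cap.

Things in the scene. Friction and masses are not known exactly. Their poses are not given: they have to be found in the camera images.
- jug_white: White jug, 90 mm across, fixed by a black foot 112 mm across; loop handle at its +y side reaches 79 mm from the axis. Origin: centre of its underside, z up. On the shoulder, 30 to 41 mm from the axis, two red bars mark its x axis (cap bar here = locked) and two green bars lie 65 degrees counter-clockwise from above (cap goes on and off). The cap starts locked on this jug.
- jug_amber: Brown (amber) jug, in size, neck, hooks, marks, foot and axes the same as the white one; starts open. Either jug may be the left one. A cap on either jug has its origin this high above the jug's origin: 111 mm locked; about 117 mm resting unlocked between the hooks; below 106.5 mm when pressed far enough to turn; at 104 mm its spring is at its stop.
- jug_white_rim (a point): Centre of the white jug's neck rim, 130 mm above its origin; open neck 33 mm across. Two hooks on the neck, at the jug's +x and -x, reach 22 mm from the axis, tops 9 mm below the rim, each 33 degrees to either side: clockwise an end wall, in the middle (+-17 degrees) a notch with its roof 14 mm below the rim, counter-clockwise a ridge reaching 4.5 mm lower than the roof.
- jug_amber_rim (a point): Centre of the amber jug's neck rim; neck and hooks as on the white jug. The lugs pass up and down freely when the cap's x axis is 43 to 137 degrees counter-clockwise (from above) of the jug's x axis. Pressed and turned clockwise, the cap meets the end wall about 7 degrees past the red marks; let up there, it rises into the notches and is locked.
- cap: Blue ribbed round cap, 55 mm across, 34 mm high, about 72 g, open below. Origin: centre of its lower edge; z up. A white bar 46 x 6 mm, 3.5 mm proud, lies on top along its x axis. Two lugs inside at +x and -x (a half turn gives the same cap), 7 mm wide, 1 to 5 mm above the lower edge, in to 18.5 mm from the axis. Grip its side from above.
- cap_top (a point): Centre of the cap's flat top, 34 mm above its origin. A sprung disc inside the cap bears on the neck rim: 8 N up when locked, 1.2 N more per mm pressed, so about 14 to 16 N frees it to turn; beyond 16.5 N the disc is at its stop and the force rises steeply. More than 100 N between cap and jug, all contacts added, is too much.
- vial: Small brown vial with a red cap, 23 mm across, 52 mm high, standing behind the jugs; bystander. Origin: centre of its underside.
- marker: White marker pen with a red cap, 14 x 135 x 15 mm, lying between the jugs; bystander. Origin: centre of its underside.
- squeeze_bottle: White squeeze bottle with a green lower part, 67 mm across, 178 mm high, standing behind the jugs; bystander. Origin: centre of its underside.

How it is judged:
On the way:
1. the cap has been taken off the white jug: lifted clear above its rim (z of cap in the frame of jug_white above 0.14 m), for 0.1 s.
At the end, for the whole second after the job is handed in: The cap sits locked on the amber jug, sprung up into the notches: its lower edge 108.5 to 113.5 mm above the jug's underside, within 6 mm of its axis, its bar within 0.23 rad of the red marks, tilted less than 0.09 rad, at rest (z of cap in the frame of jug_amber between 0.1085 and 0.1135 m and horizontal distance between cap and jug_amber below 0.006 m and angle between the x axis of cap and the x axis of jug_amber, either way round below 0.23 rad and angle between cap's own z axis and vertical below 0.09 rad and linear speed of cap below 0.02 m/s); the robot touches nothing.
It fails at once if the cap is forced against the white jug with more than 100 N (contact force between cap and jug_white above 100 N).
It fails at once if the cap is forced against the amber jug with more than 100 N (contact force between cap and jug_amber above 100 N).
It fails at once if a bystander (vial, marker or squeeze bottle) is moved more than 30 mm, or the vial or bottle tipped over (distance of any of vial, marker, squeeze_bottle from where it was at the start of the episode above 0.03 m or angle between any of vial, squeeze_bottle's own z axis and vertical above 0.6 rad).
It also fails if it takes over 62 s, if anything falls off the work surface, if the arm or the gripper's body presses on something with over 40 N, if the wrist force passes 120 N, or if a joint passes its speed limit or range.

## Robot

A 6-joint arm with a two-finger parallel gripper is mounted at the origin on a cart in front of the work surface, level with it; the furniture and walls round the work are solid. World frame = base frame: x ahead of the robot, y to its left, z up, the work surface at z = 0. Lengths are in m, angles in rad, forces in N, time in s.
With the tool pointing down it reaches from about 0.3 to 0.825 m from the base axis. Payload 5.4 kg.
Tool frame: the origin (TCP) lies at the very end of the fingers, on their centre line; the grasp point (between the pads) lies 19 mm behind it; z points along the fingers, y is the line along which they close (so a half turn about z gives the same grasp; the last joint's range is limited). The gripper opens to 92 mm and grips with 3 to 60 N. Pads are 20 mm wide; open, the fingers measure 128 mm over their backs; the gripper's body (75 mm by 189 mm) begins 69 mm behind the grasp point.
Start: joints at [-1.544, 0.158, 1.597, -0, 1.386, -0.21], TCP at [0.135, -0.559, 0.215] pointing down, gripper open.
Joint ranges: [-2.91, 2.91], [-0.94, 2.29], [0.18, 2.7], [-1.29, 4.43], [0.17, 2.64], [-3, 3]. Speed limits (rad/s): [2.57, 2.57, 3.14, 3.14, 3.14, 3.14].

## Interface

Orientations are given as a 3x3 rotation matrix whose columns are the frame's x, y, z axes.
In Python, from workcell import r gives the robot as it stands.
- The arm moves only by the tool steer_hand, called after "Request:" as name([rows], argument=value, ...), one row to a line, values as JSON. Schema: {"type":"object","properties":{"deltas":{"type":"array","items":{"type":"object","properties":{"pos":{"type":"array","items":{"type":"number"},"minItems":3,"maxItems":3},"yaw":{"type":"number"},"jaw":{"type":"number"}},"additionalProperties":false,"required":["jaw"]},"minItems":1,"maxItems":5},"force":{"type":"number"},"only":{"type":"string"},"quiet":{"type":"boolean"},"lines":{"type":"string"}},"required":["deltas"],"additionalProperties":false}. deltas is a list of rows, 1 to 5 of them, each an object with the fields pos (a list: dx, dy, dz in cm), yaw (a turn about the tool's z in units of 0.1 rad), jaw (the finger opening in m); a field left out counts as zero (the opening has to be given); each row shifts and turns the commanded pose from where the row before left it, along the tool's axes as they then stand; what a row does not reach is not made up. A row lasts 1/8 s, in which the tool goes at most 0.0625 m and 0.188 rad, less where a joint would pass 70% of its speed; a pose out of reach is approached as far as the arm can. The fingers move at their own pace and stop on an object; force is the grip in N (left out, the last holds). Time passes only in rows, so rows that do not move let the fingers close. The tool returns the time, the measured TCP pose, the force, the opening and the grip force at its end. only (a regular expression) keeps the lines of the reply that match it, lines (a string "A,B") keeps lines A to B, and quiet returns only ok. Input that does not fit is refused with a message, and nothing moves.
- r.get_obs(): the state, without advancing time (a new reading comes with each control period).
- r.get_image(name): name is "scene" or "side" or "wrist"; returns the picture (400x640x3 uint8, blue, green, red); there is no depth.
- r.camera_model(name): a dict with "fx", "fy", "cx", "cy" (pixels), "dist_coeffs" ([k1, k2, p1, p2, k3] as OpenCV has them; the pictures are not rectified), "cam_to_world" (4x4, takes a point from camera to world coordinates). Camera axes: x right, y up, looking along -z (the intrinsics and any distortion apply to the point x, -y, -z); pixel columns grow to the right and rows downward; lengths in m; the calibration is good to about 2 mm. A picture is of the moment at which its call begins: read the wrist's pose just before it. camera_model takes no time and is no camera call; for the wrist camera it gives the pose at the moment of the call.
- r.finish_job(): hands the job in; it is judged then, once.
The state is a dict: "clock": time; "joints": joint angles; "joint_vel": joint speeds; "tau": joint torques, N m; "position": TCP position; "orientation": TCP orientation; "wrist_force": force on the tool from outside, world axes, zero at the start; "wrist_torque": the same for the moment, N m; "gripper_width": finger opening in m; "grip_force": force on a finger pad.
Only numpy, scipy, OpenCV 4.12 (cv2) and the standard library are available. Lean on these libraries where they do the work, as an engineer would, in place of code of your own. Each camera call takes 0.05 s, during which the arm holds its last target. There are 200 camera calls.

## Working session

There is one attempt and no reset: what is moved stays moved. The work goes in short steps, Python scripts to look and compute and a tool call to move; the robot and the scene stay as the last step left them, time stands still between calls to the robot, and variables do not carry over. Pictures are saved under pics/ and viewed, at most 10 in all, crops included, and the job is handed in when it is done.

```bash
ls; mkdir -p pics
```

Run:
```python
from workcell import r
import cv2
o=r.get_obs();print(o['clock'],o['position'],o['orientation'],o['gripper_width'])
for n in("scene","side"):
    cv2.imwrite(f"pics/{n}0.png",r.get_image(n)); m=r.camera_model(n);print(n,m)
```

```text
pics
workcell.py
0.0 [ 0.13485117 -0.55832754  0.21362139] [[ 9.72092739e-01  2.34596896e-01 -5.43698987e-05]
 [ 2.34596593e-01 -9.72091056e-01  1.84842873e-03]
 [ 3.80783151e-04 -1.80959914e-03 -9.99998290e-01]] 0.09150294982120034
scene {'fx': 425.8732874331716, 'fy': 425.8732874331716, 'cx': 319.25576069395544, 'cy': 198.35842068144055, 'dist_coeffs': array([0.00728929, 0.        , 0.        , 0.        , 0.        ]), 'cam_to_world': array([[ 8.32128660e-01,  3.89178274e-01, -3.95097665e-01,
         2.47632263e-01],
       [-5.54582020e-01,  5.85002076e-01, -5.91786578e-01,
        -6.27931130e-01],
       [ 8.22474783e-04,  7.11556633e-01,  7.02628267e-01,
         7.24724229e-01],
       [ 0.00000000e+00,  0.00000000e+00,  0.00000000e+00,
         1.00000000e+00]])}
side {'fx': 490.81891628154335, 'fy': 490.81891628154335, 'cx': 326.5800488623222, 'cy': 193.67301219595433, 'dist_coeffs': array([0.02822163, 0.        , 0.        , 0.        , 0.        ]), 'cam_to_world': array([[-0.31471068, -0.84693251,  0.42855864,  1.09778659],
       [ 0.94917631, -0.28301013,  0.13773014,  0.02968389],
       [ 0.0046383 ,  0.45012285,  0.89295459,  1.14730894],
       [ 0.        ,  0.        ,  0.        ,  1.        ]])}
```
View pics/scene0.png

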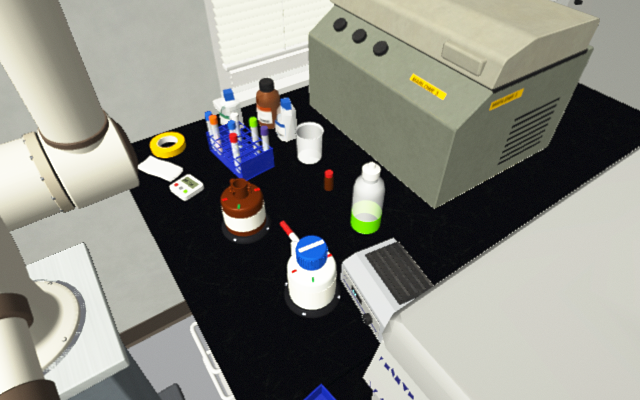

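View pics/side0.png

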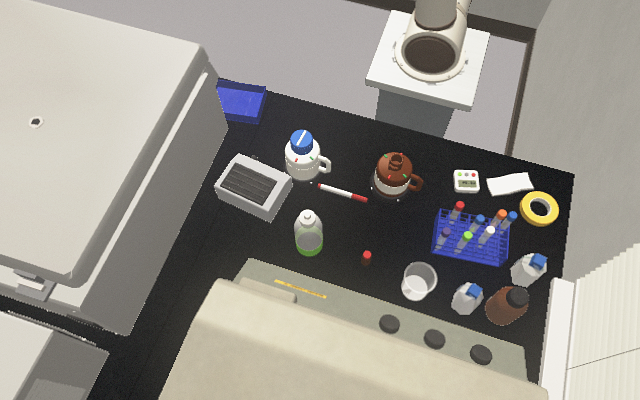

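The scene view shows the amber jug at about (242,205), the white jug with its cap at (312,250), and the marker between them. In the side view, the white jug's cap is at (301,142) and the amber neck at (396,160). I'll enlarge both.

Run:
```python
import cv2,numpy as np
a=cv2.imread('pics/scene0.png');b=cv2.imread('pics/side0.png')
def c(i,x,y,w=66,h=50): return cv2.resize(i[y:y+h,x:x+w],(396,300),interpolation=cv2.INTER_CUBIC)
m=np.vstack([np.hstack([c(a,280,230),c(a,211,170)]),np.hstack([c(b,270,125),c(b,362,145)])])
cv2.imwrite('pics/m.png',m)
```

View pics/m.png

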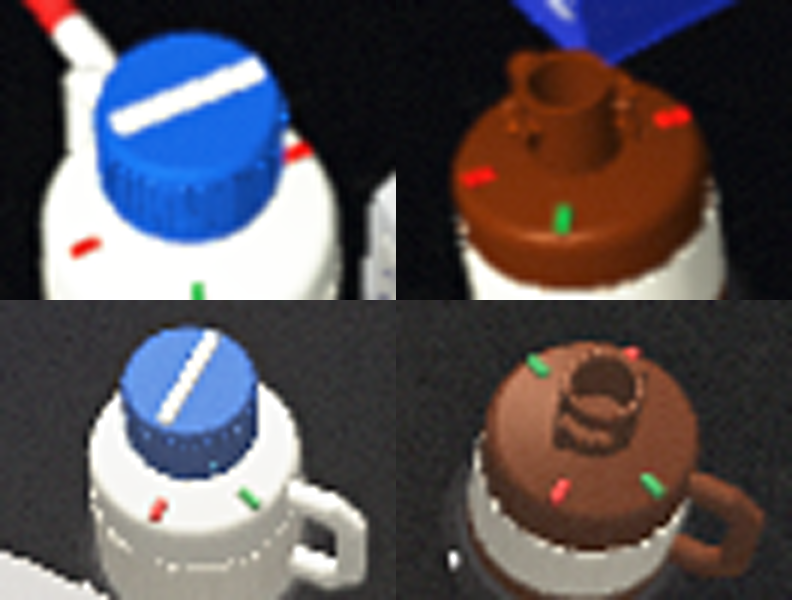

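The enlargement shows the cap bar running from (115,125) to (262,70) in the top left crop and from (168,420) to (210,335) in the bottom left. The red and green marks can be read on both jugs, and the amber rim centres are at about (571,84) and (601,385). Next I fit the jug poses.

Create h.py:
```python
import cv2,numpy as np
from scipy.optimize import least_squares
def proj(m,P):
    T=np.linalg.inv(m['cam_to_world']);p=np.atleast_2d(P)@T[:3,:3].T+T[:3,3]
    p=p*[1,-1,-1]
    K=np.array([[m['fx'],0,m['cx']],[0,m['fy'],m['cy']],[0,0,1]])
    return cv2.projectPoints(p,np.zeros(3),np.zeros(3),K,np.array(m['dist_coeffs']))[0][:,0]
def jp(q,rad,ang,z):
    x,y,z0,a=q;return [x+rad*np.cos(a+ang),y+rad*np.sin(a+ang),z0+z]
G=np.radians(65)
```

Run:
```python
from h import *
from workcell import r
M={n:r.camera_model(n) for n in('scene','side')}
O={'Ws':('scene',280,230),'Wd':('side',270,125),'As':('scene',211,170),'Ad':('side',362,145)}
def px(k,u,v): n,x,y=O[k];return M[n],np.array([x+(u+.5)/6-.5,y+(v+.5)/6-.5])
# obs: key,u,v,rad,ang,z(None->shoulder)
W=[('Ws',115,125,.023,np.pi,.1485),('Ws',262,70,.023,0,.1485),('Wd',168,120,.023,np.pi,.1485),('Wd',210,35,.023,0,.1485),
('Ws',86,247,.0355,np.pi,None),('Ws',298,152,.0355,0,None),('Ws',198,291,.0355,G+np.pi,None),('Wd',158,210,.0355,0,None),('Wd',249,198,.0355,G,None)]
A=[('As',82,177,.0355,np.pi,None),('As',276,117,.0355,0,None),('As',167,219,.0355,G+np.pi,None),('As',175,84,0,0,.13),
('Ad',205,85,0,0,.13),('Ad',164,190,.0355,0,None),('Ad',236,52,.0355,np.pi,None),('Ad',143,66,.0355,G+np.pi,None),('Ad',257,185,.0355,G,None)]
for nm,L,q0 in(('W',W,[.55,-.15,0,0]),('A',A,[.5,.1,0,0])):
    best=None
    for a in np.arange(0,6.28,.5):
        def f(p):
            e=[]
            for k,u,v,ra,an,z in L:
                m,t=px(k,u,v);e.append(proj(m,jp(p[:4],ra,an,p[4] if z is None else z))[0]-t)
            return np.ravel(e)
        s=least_squares(f,[q0[0],q0[1],0,a,.1])
        if best is None or s.cost<best.cost:best=s
    print(nm,best.x.round(4),np.hypot(*best.x[:2]),best.cost);print(best.fun.reshape(-1,2).round(1).tolist())
```

```text
W [ 4.950e-01 -2.315e-01 -2.000e-04 -5.820e-02  1.008e-01] 0.5464779730572757 265.9030848950247
[[0.5, 0.6], [-0.9, -0.7], [6.7, -14.1], [-7.8, 15.0], [-0.0, -0.2], [-1.2, -0.4], [0.3, 0.7], [-0.2, 0.2], [-0.1, -0.3]]
A [ 0.468   0.0017 -0.0006 -0.1497  0.1008] 0.4680039167424977 2.2387235582872456
[[-0.2, -0.3], [-0.2, -0.2], [-0.3, -0.3], [-1.2, -0.0], [0.2, 0.4], [-0.4, 0.3], [-0.9, 1.0], [-0.6, -0.1], [-0.4, -0.2]]
```

Careful with the scale: shifts go in cm and turns go in units of 0.1 rad. That gives: -0.0465 m is -4.65, 0.0395 m is 3.95.

Request:
steer_hand([
  {"pos": [3.95,-4.65,0],"jaw": 0.092},
  {"pos": [3.95,-4.65,0],"jaw": 0.092},
  {"pos": [3.95,-4.65,0],"jaw": 0.092},
  {"pos": [3.95,-4.65,0],"jaw": 0.092},
  {"pos": [3.95,-4.65,0],"jaw": 0.092},
])

```text
clock: 0.72
position: [0.2727, -0.2846, 0.2142]
orientation: [[0.972, 0.234, 0.0], [0.234, -0.972, 0.0], [0.0, -0.0, -1.0]]
wrist_force: [0.2, -0.4, 0.4]
gripper_width: 0.0919
grip_force: 0.0
```

Request:
steer_hand([
  {"pos": [5.5,0,0],"jaw": 0.092},
  {"pos": [5.5,0,0],"jaw": 0.092},
  {"pos": [5.5,0,0],"jaw": 0.092},
  {"jaw": 0.092},
])

```text
clock: 1.23
position: [0.4347, -0.2462, 0.2136]
orientation: [[0.971, 0.239, -0.001], [0.239, -0.971, 0.002], [-0.001, -0.002, -1.0]]
wrist_force: [0.3, 0.2, 0.3]
gripper_width: 0.0919
grip_force: 0.0
```

Run:
```python
from workcell import r
from h import *
m=r.camera_model('wrist');print(m)
cv2.imwrite('pics/w1.png',r.get_image('wrist'));print(r.get_obs()['position'],r.get_obs()['joints'])
```

```text
{'fx': 340.70119656648365, 'fy': 340.70119656648365, 'cx': 321.46666457400886, 'cy': 201.238568350538, 'dist_coeffs': array([-0.0265729,  0.       ,  0.       ,  0.       ,  0.       ]), 'cam_to_world': array([[ 0.23805826,  0.93114511,  0.27621919,  0.51264568],
       [-0.97124593,  0.22913479,  0.06464202, -0.22674123],
       [-0.00310033, -0.28366533,  0.95891833,  0.38342756],
       [ 0.        ,  0.        ,  0.        ,  1.        ]])}
[ 0.4332002  -0.24690967  0.21371563] [-7.60735876e-01 -3.95619033e-02  1.80577223e+00 -2.27499264e-04
  1.37746628e+00  5.70519129e-01]
```

View pics/w1.png

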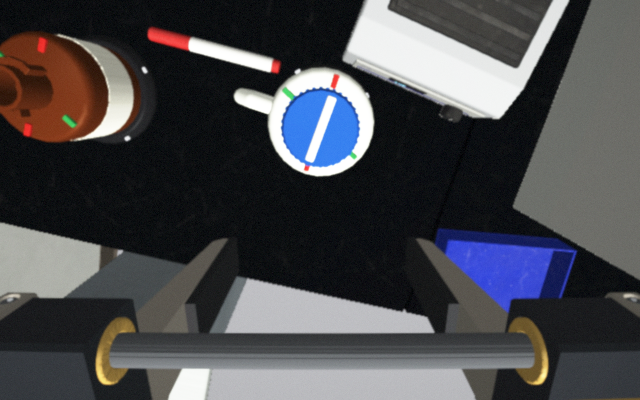

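The wrist view shows the cap bar's ends at (311,160) and (331,98), with the red marks at (334,81) and (306,168) and the green at (288,93) and (352,155). The amber marks are at (42,46), (27,130) and (69,121). I'll refit with all three cameras.

Create fit.py:
```python
from h import *
from workcell import r
M={n:r.camera_model(n) for n in('scene','side','wrist')}
O={'Ws':('scene',280,230),'Wd':('side',270,125),'As':('scene',211,170),'Ad':('side',362,145)}
def px(k,u,v):
    if k=='w': return M['wrist'],np.array([u,v],float)
    n,x,y=O[k];return M[n],np.array([x+(u+.5)/6-.5,y+(v+.5)/6-.5])
p=np.pi
W=[('Ws',115,125,.023,p,.1485),('Ws',262,70,.023,0,.1485),('Wd',168,120,.023,0,.1485),('Wd',210,35,.023,p,.1485),
('Ws',86,247,.0355,p,None),('Ws',298,152,.0355,0,None),('Ws',198,291,.0355,G+p,None),('Wd',158,210,.0355,0,None),('Wd',249,198,.0355,G,None)]
A=[('As',82,177,.0355,p,None),('As',276,117,.0355,0,None),('As',167,219,.0355,G+p,None),('As',175,84,0,0,.13),
('Ad',205,85,0,0,.13),('Ad',164,190,.0355,0,None),('Ad',236,52,.0355,p,None),('Ad',143,66,.0355,G+p,None),('Ad',257,185,.0355,G,None)]
Ww=[('w',311,160,.023,p,.1485),('w',331,98,.023,0,.1485),('w',334,81,.0355,0,None),('w',288,93,.0355,G,None)]
Aw=[('w',42,46,.0355,0,None),('w',27,130,.0355,p,None),('w',69,121,.0355,G+p,None)]
def fit(L,q0):
    def f(x):
        return np.ravel([proj(px(k,u,v)[0],jp([x[0],x[1],0,x[2]],ra,an,.1008 if z is None else z))[0]-px(k,u,v)[1] for k,u,v,ra,an,z in L])
    s=least_squares(f,q0,loss='soft_l1');return s.x.round(4),s.fun.reshape(-1,2).round(1).tolist()
```

Run:
```python
from fit import *
for L in (W,Ww,W+Ww): print('W',*fit(L,[.495,-.23,-.06]))
for L in (A,Aw,A+Aw): print('A',*fit(L,[.468,.0,-.15]))
```

```text
W [ 0.4951 -0.2315 -0.0795] [[0.4, 0.3], [-0.7, -0.6], [-1.0, 0.7], [-0.2, 0.2], [-0.2, -0.6], [-1.0, -0.2], [-0.1, 0.6], [-0.4, 0.1], [-0.4, -0.1]]
W [ 0.4926 -0.2307 -0.0717] [[-0.6, 1.4], [0.1, -2.3], [0.6, -0.3], [-0.0, 0.6]]
W [ 0.4933 -0.2308 -0.0636] [[-0.6, 0.6], [-1.9, -0.6], [-0.3, 0.3], [0.2, -0.4], [-1.1, -0.2], [-2.1, -0.2], [-0.8, 0.8], [0.3, -0.4], [0.3, -0.7], [0.1, 0.5], [0.3, -3.4], [0.7, -1.3], [0.1, 0.0]]
A [ 0.468   0.0015 -0.1476] [[-0.2, -0.5], [-0.2, -0.4], [-0.2, -0.5], [-1.2, -0.2], [0.1, 0.3], [-0.4, 0.1], [-1.0, 0.8], [-0.6, -0.2], [-0.4, -0.4]]
A [ 0.4665  0.0011 -0.1592] [[-0.0, -1.1], [0.0, 0.2], [-0.0, 0.9]]
A [ 0.4669  0.0011 -0.157 ] [[-0.7, -0.2], [-0.5, -0.0], [-0.8, -0.1], [-1.6, 0.1], [0.1, -0.2], [-0.6, -0.3], [-0.9, 0.5], [-0.6, -0.7], [-0.5, -0.7], [-0.2, -1.7], [0.1, -0.3], [0.0, 0.2]]
```

Request:
steer_hand([
  {"pos": [3.15,0,0],"jaw": 0.092},
  {"pos": [3.15,-0.1,0],"jaw": 0.092},
  {"pos": [0,0,4],"jaw": 0.092},
  {"pos": [0,0,4],"jaw": 0.092},
  {"pos": [0,0,1.5],"jaw": 0.092},
])

```text
clock: 1.9
position: [0.4912, -0.2317, 0.1171]
orientation: [[0.972, 0.233, -0.004], [0.233, -0.972, 0.003], [-0.003, -0.004, -1.0]]
wrist_force: [-0.1, -0.4, 0.1]
gripper_width: 0.0918
grip_force: 0.0
```

Run:
```python
from workcell import r
from h import *
cv2.imwrite('pics/w2.png',r.get_image('wrist'));print(r.get_obs()['position'],r.get_obs()['wrist_force'])
```

```text
[ 0.49112835 -0.23148637  0.11643308] [-0.55659938 -0.29120515 -0.50592432]
```

View pics/w2.png

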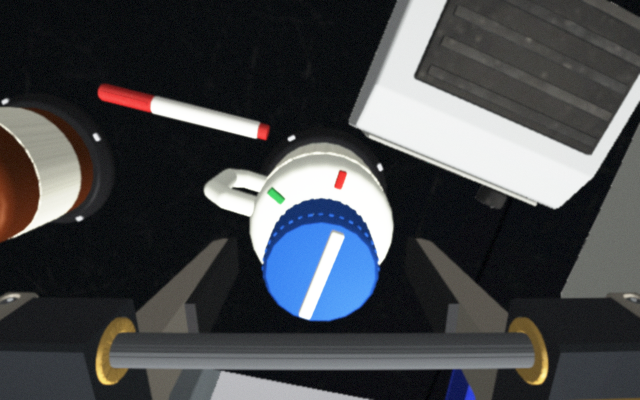

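The cap sits centred between the open fingers. Its bar runs from (338,234) to (305,318), with red at (341,180) and green at (276,195). I'll check the centring with this view.

Run:
```python
from fit import *
L=[('w',305,318,.023,p,.1485),('w',338,234,.023,0,.1485),('w',341,180,.0355,0,None),('w',276,195,.0355,G,None)]
print(*fit(L,[.493,-.23,-.07])); o=r.get_obs();print(o['position'],o['clock'])
```

```text
[ 0.4948 -0.2294 -0.0957] [[-0.2, 0.1], [-0.3, -1.8], [0.8, 0.4], [-0.0, 0.8]]
[ 0.49112835 -0.23148637  0.11643308] 1.95
```

In the tool's units: 0.003 m is 0.3, -0.001 m is -0.1.

Request:
steer_hand([
  {"pos": [0.3,0,-0.1],"jaw": 0.092},
  {"jaw": 0.03},
  {"jaw": 0.03},
  {"jaw": 0.03},
  {"jaw": 0.03},
], force=50)

```text
clock: 2.58
position: [0.4964, -0.2305, 0.1207]
orientation: [[0.972, 0.234, -0.001], [0.234, -0.972, 0.002], [-0.0, -0.002, -1.0]]
wrist_force: [-1.0, 8.2, 4.3]
gripper_width: 0.0541
grip_force: 9.8
```

Request:
steer_hand([
  {"jaw": 0.03},
  {"jaw": 0.03},
  {"pos": [0,0,0.2],"jaw": 0.03},
])

```text
clock: 2.95
position: [0.4967, -0.2309, 0.1194]
orientation: [[0.972, 0.235, -0.0], [0.235, -0.972, 0.001], [0.0, -0.001, -1.0]]
wrist_force: [-2.6, 5.1, 8.7]
gripper_width: 0.0534
grip_force: 50.0
```

In the tool's units: 0.002 m is 0.2, 0.001 m is 0.1.

Request:
steer_hand([
  {"pos": [0,0.1,0.2],"jaw": 0.03},
  {"pos": [0,0,0.2],"jaw": 0.03},
  {"jaw": 0.03},
])

```text
clock: 3.32
position: [0.4972, -0.2319, 0.1162]
orientation: [[0.972, 0.235, 0.0], [0.235, -0.972, 0.001], [0.0, -0.001, -1.0]]
wrist_force: [-3.9, 6.4, 12.7]
gripper_width: 0.0534
grip_force: 50.6
```

In the tool's units: 0.0015 m is 0.15, -0.001 m is -0.1.

Request:
steer_hand([
  {"pos": [-0.1,-0.2,0.1],"jaw": 0.03},
  {"pos": [0,0,0.15],"jaw": 0.03},
  {"jaw": 0.03},
])

```text
clock: 3.7
position: [0.4972, -0.2319, 0.1151]
orientation: [[0.972, 0.235, 0.004], [0.235, -0.972, -0.003], [0.003, 0.004, -1.0]]
wrist_force: [-1.2, 3.2, 13.3]
gripper_width: 0.0534
grip_force: 50.0
```

In the tool's units: 0.002 m is 0.2, -0.001 m is -0.1, -0.08 rad is -0.8.

Request:
steer_hand([
  {"pos": [-0.05,-0.1,0.2],"jaw": 0.03},
  {"jaw": 0.03},
  {"yaw": -0.8,"jaw": 0.03},
  {"yaw": -0.8,"jaw": 0.03},
])

```text
clock: 4.2
position: [0.4972, -0.2316, 0.1139]
orientation: [[0.921, 0.389, 0.006], [0.389, -0.921, -0.004], [0.004, 0.006, -1.0]]
wrist_force: [-0.3, 2.7, 15.2]
gripper_width: 0.053
grip_force: 50.0
```

In the tool's units: -0.12 rad is -1.2.

Request:
steer_hand([
  {"yaw": -1.2,"jaw": 0.03},
  {"yaw": -1.2,"jaw": 0.03},
  {"yaw": -1.2,"jaw": 0.03},
])

```text
clock: 4.58
position: [0.4969, -0.2313, 0.1137]
orientation: [[0.724, 0.689, 0.005], [0.689, -0.724, -0.004], [0.001, 0.006, -1.0]]
wrist_force: [-1.0, 4.3, 16.0]
gripper_width: 0.0531
grip_force: 50.0
```

```bash
python3 -c "
from workcell import r
print(r.get_obs()['wrist_torque'])"
```

```text
[ 0.73506443  0.4027651  -0.14526389]
```

In the tool's units: -0.14 rad is -1.4.

Request:
steer_hand([
  {"yaw": -1.4,"jaw": 0.03},
  {"yaw": -1.4,"jaw": 0.03},
  {"yaw": -1.4,"jaw": 0.03},
  {"yaw": -1.4,"jaw": 0.03},
  {"yaw": -1.4,"jaw": 0.03},
])

```text
clock: 5.2
position: [0.4961, -0.2303, 0.1135]
orientation: [[0.109, 0.994, 0.003], [0.994, -0.109, -0.001], [-0.001, 0.003, -1.0]]
wrist_force: [-4.5, 8.0, 19.4]
gripper_width: 0.0532
grip_force: 50.0
```

Run:
```python
from workcell import r
import cv2
o=r.get_obs();print(o['wrist_torque'],o['joints'])
cv2.imwrite('pics/w3.png',r.get_image('wrist'))
```

```text
[ 1.29758275  0.85724172 -0.32030555] [-6.56068534e-01  1.84384483e-01  1.77653951e+00  5.95668947e-04
  1.17774139e+00 -5.46677236e-01]
```

View pics/w3.png

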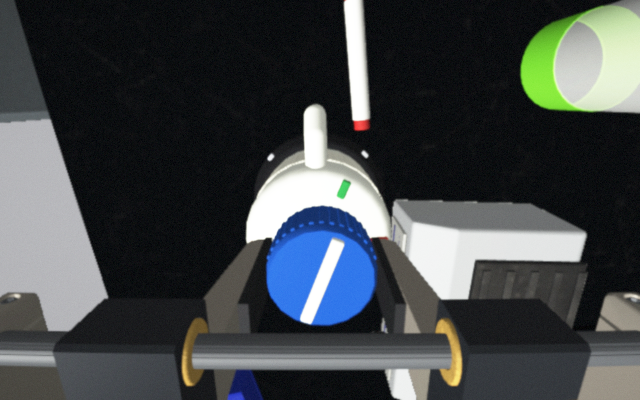

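The bar, from (309,320) to (337,240), now points at the green mark at (344,188), so I lift.

In the tool's units: -0.001 m is -0.1, 0.001 m is 0.1.

Request:
steer_hand([
  {"pos": [0.1,-0.1,-0.8],"jaw": 0.03},
  {"pos": [0,0,-0.8],"jaw": 0.03},
  {"pos": [0,0,-1],"jaw": 0.03},
])

```text
clock: 5.62
position: [0.4933, -0.2287, 0.1359]
orientation: [[0.114, 0.994, -0.001], [0.994, -0.114, 0.0], [0.0, -0.001, -1.0]]
wrist_force: [-0.3, -0.9, 0.3]
gripper_width: 0.0535
grip_force: 50.0
```

In the tool's units: -0.015 m is -1.5.

Request:
steer_hand([
  {"pos": [0,0,-1.5],"jaw": 0.03},
  {"pos": [0,0,-1.5],"jaw": 0.03},
  {"jaw": 0.03},
])

```text
clock: 6.0
position: [0.4947, -0.2295, 0.1679]
orientation: [[0.114, 0.994, 0.003], [0.994, -0.114, -0.002], [-0.002, 0.003, -1.0]]
wrist_force: [0.6, -0.3, -1.2]
gripper_width: 0.0536
grip_force: 50.0
```

Run:
```python
from h import *
from workcell import r
m=r.camera_model('wrist');o=r.get_obs();im=r.get_image('wrist')
cv2.imwrite('pics/w4.png',cv2.resize(im[190:350,220:420],(800,640))[:600])
print(o['position'],o['orientation'].round(3) if hasattr(o['orientation'],'round') else o['orientation'],o['wrist_force'],o['clock'])
```

```text
[ 0.49469802 -0.22946266  0.16792301] [[ 0.114  0.994  0.003]
 [ 0.994 -0.114 -0.002]
 [-0.002  0.003 -1.   ]] [ 0.55192293 -0.26137638 -1.21103292] 6.0
```

View pics/w4.png

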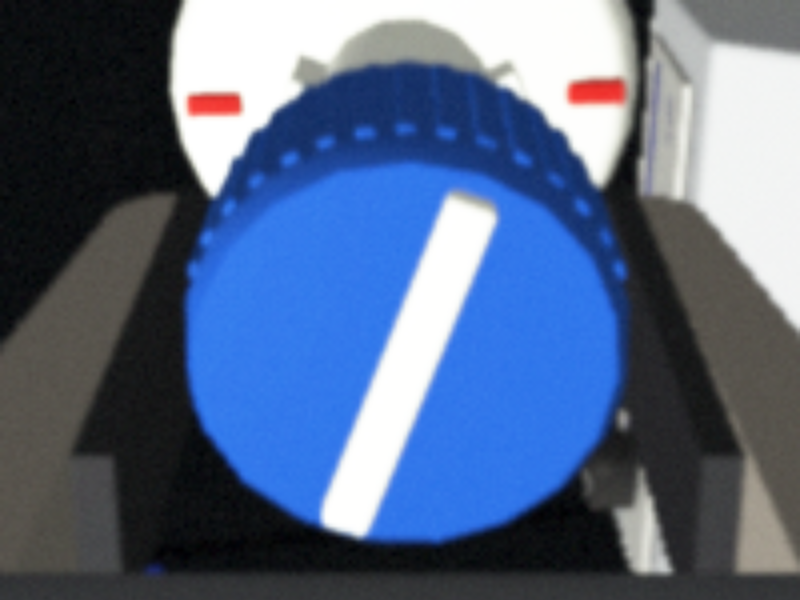

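The enlarged crop shows the bar's ends at (470,203) and (345,528). The cap is held upright, clear of the white jug.

Run:
```python
from h import *
from workcell import r
m=r.camera_model('wrist');o=r.get_obs();P=np.array(o['position']);R=np.array(o['orientation'])
U=np.array([[337.1,240.4],[305.9,321.6]])
for h in(.0265,.0285,.0305):
    f=lambda q:np.ravel(proj(m,np.array([P+[q[0]+s*.023*np.cos(q[2]),q[1]+s*.023*np.sin(q[2]),h] for s in(1,-1)]))-U)
    s=least_squares(f,[0,0,1.0]);print(h,s.x,'tool xy',R.T@[s.x[0],s.x[1],h],s.fun.round(1))
a=np.arctan2(R[1,0],R[0,0]);print('tool x ang',a,'bar minus tool',s.x[2]-a)
ta=np.array([.467,.0012,.168])-P;print('to amber, tool axes',R.T@ta)
```

```text
0.0265 [-8.35912832e-04 -1.36398118e-03  1.12696929e+00] tool xy [-0.00147024 -0.00064352 -0.02649969] [ 0.1 -0.3 -0.1  0.4]
0.0285 [-7.20370651e-04 -2.70940430e-04  1.12791651e+00] tool xy [-0.00037266 -0.00065066 -0.02850053] [ 0.3 -0.9 -0.3  1. ]
0.0305 [-6.05113124e-04  8.20983282e-04  1.12888708e+00] tool xy [ 0.00072377 -0.00065795 -0.03050137] [ 0.4 -1.4 -0.5  1.7]
tool x ang 1.4568009055752558 bar minus tool -0.3279138301733582
to amber, tool axes [ 0.22563276 -0.05318126 -0.00140474]
```

Request:
steer_hand([
  {"pos": [4.5,-1.06,0],"jaw": 0.03},
  {"pos": [4.5,-1.06,0],"jaw": 0.03},
  {"pos": [4.5,-1.06,0],"jaw": 0.03},
  {"pos": [4.5,-1.06,0],"jaw": 0.03},
  {"pos": [4.5,-1.06,0],"jaw": 0.03},
])

```text
clock: 6.68
position: [0.4659, 0.0023, 0.1654]
orientation: [[0.114, 0.993, -0.001], [0.993, -0.114, 0.0], [0.0, -0.001, -1.0]]
wrist_force: [0.6, -0.6, -1.4]
gripper_width: 0.0533
grip_force: 50.0
```

Request:
steer_hand([
  {"jaw": 0.03},
  {"jaw": 0.03},
])

```text
clock: 6.92
position: [0.4666, 0.0005, 0.1658]
orientation: [[0.113, 0.994, -0.001], [0.994, -0.113, -0.0], [-0.0, -0.0, -1.0]]
wrist_force: [-0.9, -0.4, -0.6]
gripper_width: 0.0537
grip_force: 50.0
```

Run:
```python
from h import *
from workcell import r
for n,b in(('side',(350,110,100,75)),('scene',(200,130,100,75))):
    x,y,w,h=b;im=r.get_image(n)[y:y+h,x:x+w];cv2.imwrite(f'pics/{n}5.png',im)
a,b=[cv2.resize(cv2.imread(f'pics/{n}5.png'),(400,300),interpolation=cv2.INTER_CUBIC) for n in('side','scene')]
w=r.get_image('wrist')[100:350,150:490]
cv2.imwrite('pics/m5.png',np.vstack([np.hstack([a,b]),cv2.resize(w,(408,300)).copy() if 0 else np.hstack([cv2.resize(w,(408,300))[:, :400],np.zeros((300,400,3),np.uint8)])]))
```

```text
(no output)
```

View pics/m5.png

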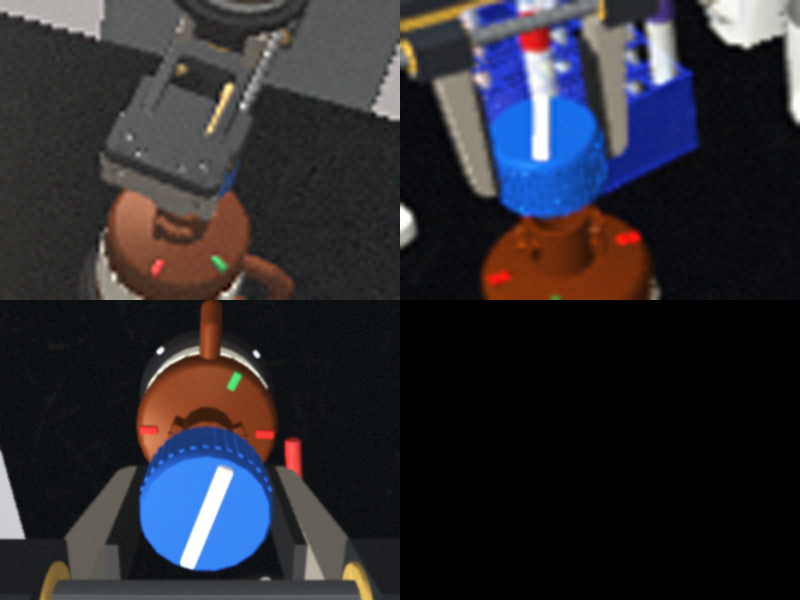

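The wrist crop shows the cap centred between the amber red marks at (149,430) and (265,435), with the bar close to green. I go down.

In the tool's units: 0.013 m is 1.3, 0.012 m is 1.2.

Request:
steer_hand([
  {"pos": [0,0,1.3],"jaw": 0.03},
  {"pos": [0,0,1.2],"jaw": 0.03},
  {"pos": [0,0,0.4],"jaw": 0.03},
  {"pos": [0,0,0.4],"jaw": 0.03},
  {"pos": [0,0,0.4],"jaw": 0.03},
])

```text
clock: 7.7
position: [0.4674, -0.0023, 0.1331]
orientation: [[0.112, 0.994, -0.0], [0.994, -0.112, -0.007], [-0.007, 0.0, -1.0]]
wrist_force: [-15.9, -10.8, 32.9]
gripper_width: 0.0533
grip_force: 50.0
```

In the tool's units: -0.006 m is -0.6.

Request:
steer_hand([
  {"pos": [0,0,-0.6],"jaw": 0.03},
  {"pos": [0,0,-0.6],"jaw": 0.03},
  {"jaw": 0.03},
])

```text
clock: 8.07
position: [0.4667, 0.0009, 0.1409]
orientation: [[0.114, 0.994, -0.0], [0.994, -0.114, 0.0], [0.0, -0.0, -1.0]]
wrist_force: [0.6, 0.3, -1.0]
gripper_width: 0.0534
grip_force: 50.0
```

Create look.py:
```python
from h import *
from workcell import r
p=np.pi
def look(k=8):
    Ps=[];Ms=[];B=[]
    for i in range(k):
        o=r.get_obs();m=r.camera_model('wrist');im=r.get_image('wrist')
        Ps.append(o['position']);Ms.append(m['cam_to_world']);B.append(im.astype(float))
    im=np.mean(B,0).astype(np.uint8);m['cam_to_world']=np.mean(Ms,0)
    h=cv2.cvtColor(im,cv2.COLOR_BGR2HSV);out={}
    for n,mask in(('red',((h[...,0]<4)|(h[...,0]>175))&(h[...,1]>170)&(h[...,2]>120)),('green',(abs(h[...,0].astype(int)-65)<15)&(h[...,1]>130)&(h[...,2]>70))):
        c,_,s,ce=cv2.connectedComponentsWithStats(mask.astype(np.uint8))
        out[n]=[(ce[i].round(1).tolist(),int(s[i,4])) for i in range(1,c) if s[i,4]>15]
    print('P',np.mean(Ps,0).round(4),np.std(Ps,0).round(4),out)
    return np.mean(Ps,0),m,np.array(o['orientation']),im
```

Run:
```python
from look import *
P,m,R,im=look()
np.savez('l1.npz',P=P,T=m['cam_to_world'],R=R);cv2.imwrite('pics/w6.png',im)
o=r.get_obs();print(R.round(3).tolist(),o['wrist_force'],o['clock'])
```

```text
P [0.4665 0.001  0.1407] [0.0001 0.     0.0001] {'red': [([598.0, 171.2], 329), ([270.8, 219.8], 56), ([376.3, 224.7], 131), ([401.1, 234.6], 143)], 'green': [([348.6, 175.9], 106)]}
[[0.114, 0.994, -0.001], [0.994, -0.114, 0.0], [0.0, -0.001, -1.0]] [-0.06096534  0.39922643  0.17267042] 8.475
```

Run:
```python
from look import *
d=np.load('l1.npz');m=r.camera_model('wrist');m['cam_to_world']=d['T'];P=d['P'];R=d['R']
L=[((376.3,224.7),0),((348.6,175.9),G),((270.8,219.8),np.pi)]
for LL in (L,L[:2]):
    f=lambda q:np.ravel([proj(m,jp([q[0],q[1],0,q[2]],.0355,a,.1008))[0]-u for u,a in LL])
    s=least_squares(f,[.467,.001,-.15]);print(s.x.round(4),s.fun.round(1))
im=cv2.imread('pics/w6.png');cv2.imwrite('pics/w6c.png',cv2.resize(im[150:350,210:430],(660,600),interpolation=cv2.INTER_CUBIC))
```

```text
[ 0.4678  0.0054 -0.1584] [ 1.   0.1  0.8 -0.5 -1.9  0.6]
[ 0.4673  0.0053 -0.1571] [ 0.2  0.3 -0.2 -0.3]
```

View pics/w6c.png

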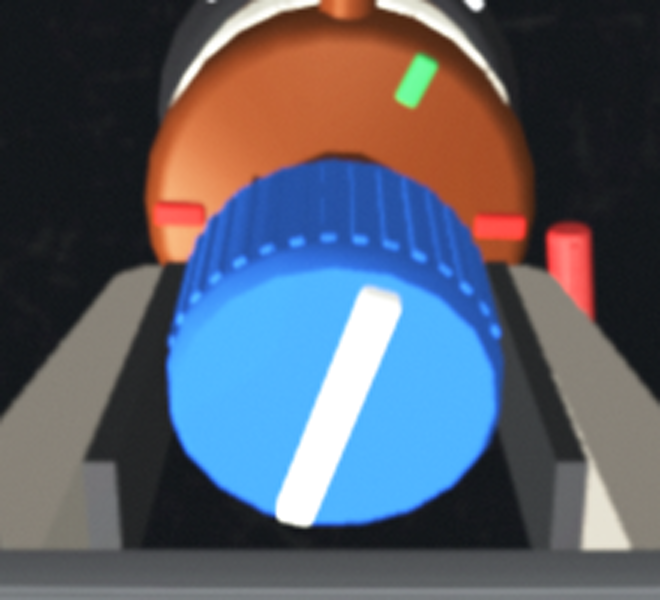

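Run:
```python
from look import *
d=np.load('l1.npz');P=d['P']
for n,b in(('scene',(190,120,110,100)),('side',(340,110,110,100))):
    m=r.camera_model(n);x,y,w,h=b
    ims=np.mean([r.get_image(n).astype(float) for _ in range(6)],0).astype(np.uint8)
    c=ims[y:y+h,x:x+w].copy();c=cv2.resize(c,(w*4,h*4),interpolation=cv2.INTER_CUBIC)
    def circ(ctr,rad,col):
        q=proj(m,[[ctr[0]+rad*np.cos(t),ctr[1]+rad*np.sin(t),ctr[2]] for t in np.linspace(0,6.28,40)])
        q=(q-[x,y]+.5)*4-.5;cv2.polylines(c,[q.round().astype(np.int32)],True,col,1,cv2.LINE_AA)
    J=(.467,.0012)
    circ((*J,.1008),.041,(0,255,0));circ((*J,.1008),.030,(0,255,0));circ((*J,.121),.022,(255,255,0))
    circ((P[0],P[1],P[2]-.0095+.034),.0275,(0,255,255));circ((P[0],P[1],P[2]-.0095),.0275,(0,255,255))
    cv2.imwrite(f'pics/{n}7.png',c)
a,b=cv2.imread('pics/scene7.png'),cv2.imread('pics/side7.png')
cv2.imwrite('pics/m7.png',cv2.resize(np.hstack([a[:,:400],b[:,:400]]),(800,400)))
```

```text
(no output)
```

View pics/m7.png

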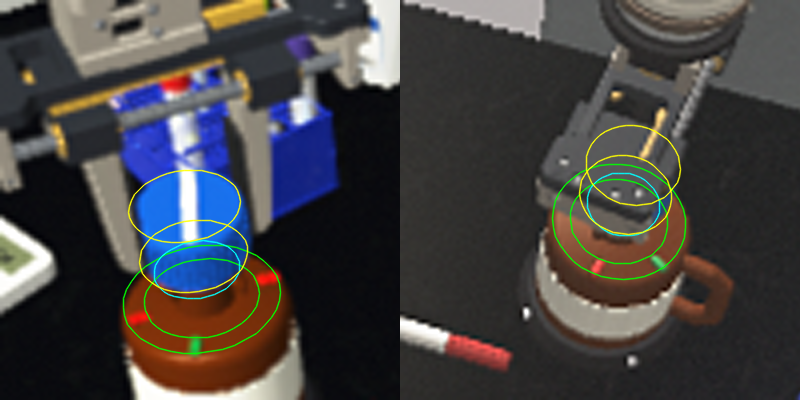

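The overlay shows the scene camera biased by the same amount on cap and jug. The wrist view puts the jug about 4 mm to +y of the cap, so I shift and try again gently.

In the tool's units: 0.0035 m is 0.35, 0.003 m is 0.3.

Request:
steer_hand([
  {"pos": [0.35,0.1,0],"jaw": 0.03},
  {"pos": [0,0,0.3],"jaw": 0.03},
  {"pos": [0,0,0.2],"jaw": 0.03},
  {"pos": [0,0,0.2],"jaw": 0.03},
])

```text
clock: 9.57
position: [0.468, 0.004, 0.1338]
orientation: [[0.114, 0.994, -0.0], [0.994, -0.114, -0.001], [-0.001, -0.0, -1.0]]
wrist_force: [0.0, -1.7, -0.5]
gripper_width: 0.0533
grip_force: 50.0
```

```bash
python3 -c "
from workcell import r
print(r.get_obs()['wrist_torque'])"
```

```text
[-0.39999956  0.01099615  0.01704471]
```

Nothing resists now at the height where it jammed before. I continue down.

Request:
steer_hand([
  {"pos": [0,0,0.2],"jaw": 0.03},
  {"pos": [0,0,0.2],"jaw": 0.03},
  {"pos": [0,0,0.2],"jaw": 0.03},
  {"pos": [0,0,0.2],"jaw": 0.03},
])

```text
clock: 10.07
position: [0.4682, 0.0041, 0.1262]
orientation: [[0.114, 0.994, 0.0], [0.994, -0.114, -0.0], [-0.0, 0.0, -1.0]]
wrist_force: [-1.5, -1.0, 3.4]
gripper_width: 0.0531
grip_force: 50.0
```

```bash
python3 -c "
from workcell import r
print(r.get_obs()['wrist_torque'])"
```

```text
[-0.51673747  0.38586169 -0.01696663]
```

Request:
steer_hand([
  {"pos": [0,0,0.3],"jaw": 0.03},
  {"pos": [0,0,0.3],"jaw": 0.03},
  {"pos": [0,0,0.3],"jaw": 0.03},
  {"pos": [0,0,0.2],"jaw": 0.03},
])

```text
clock: 10.58
position: [0.4693, 0.0039, 0.1172]
orientation: [[0.113, 0.994, 0.002], [0.994, -0.113, -0.001], [-0.001, 0.002, -1.0]]
wrist_force: [-5.0, -1.0, 15.4]
gripper_width: 0.0532
grip_force: 50.0
```

In the tool's units: -0.001 m is -0.1, 0.0015 m is 0.15.

Request:
steer_hand([
  {"pos": [0,-0.1,0.15],"jaw": 0.03},
  {"pos": [0,0,0.15],"jaw": 0.03},
  {"jaw": 0.03},
])

```text
clock: 10.95
position: [0.4694, 0.0039, 0.1151]
orientation: [[0.113, 0.994, 0.005], [0.994, -0.113, -0.001], [-0.001, 0.005, -1.0]]
wrist_force: [-3.1, 0.0, 16.3]
gripper_width: 0.0529
grip_force: 50.0
```

```bash
python3 -c "
from workcell import r
print(r.get_obs()['wrist_torque'])"
```

```text
[-0.46485311  0.61169301 -0.00863179]
```

In the tool's units: 0.0015 m is 0.15, -0.001 m is -0.1, 0.12 rad is 1.2.

Request:
steer_hand([
  {"pos": [0,-0.1,0.15],"jaw": 0.03},
  {"yaw": 1.2,"jaw": 0.03},
  {"yaw": 1.2,"jaw": 0.03},
  {"yaw": 1.2,"jaw": 0.03},
  {"yaw": 1.2,"jaw": 0.03},
])

```text
clock: 11.58
position: [0.4697, 0.0024, 0.1142]
orientation: [[0.562, 0.827, 0.008], [0.827, -0.562, -0.004], [0.001, 0.009, -1.0]]
wrist_force: [-0.8, -5.5, 14.7]
gripper_width: 0.0528
grip_force: 50.0
```

```bash
python3 -c "
from workcell import r
print(r.get_obs()['wrist_torque'])"
```

```text
[-1.24944508  0.27900801  0.0923776 ]
```

In the tool's units: -0.001 m is -0.1, 0.001 m is 0.1, 0.12 rad is 1.2.

Request:
steer_hand([
  {"pos": [-0.1,0.05,0.1],"jaw": 0.03},
  {"yaw": 1.2,"jaw": 0.03},
  {"yaw": 1.2,"jaw": 0.03},
  {"yaw": 1.2,"jaw": 0.03},
])

```text
clock: 12.08
position: [0.47, 0.0021, 0.1139]
orientation: [[0.816, 0.578, 0.009], [0.578, -0.816, -0.004], [0.005, 0.008, -1.0]]
wrist_force: [-1.2, -3.3, 17.6]
gripper_width: 0.0533
grip_force: 50.1
```

```bash
python3 -c "
from workcell import r
print(r.get_obs()['wrist_torque'])"
```

```text
[-0.92113486  0.53332439  1.11585511]
```

Create bar.py:
```python
from look import *
def bar():
    o=r.get_obs();m=r.camera_model('wrist');im=r.get_image('wrist')
    P=np.array(o['position']);R=np.array(o['orientation'])
    h=cv2.cvtColor(im,cv2.COLOR_BGR2HSV)
    blue=(abs(h[...,0].astype(int)-108)<15)&(h[...,1]>120);blue[:200]=0;blue[330:]=0;blue[:,:230]=0;blue[:,410:]=0
    hull=cv2.convexHull(np.argwhere(blue)[:,::-1].astype(np.int32));mk=np.zeros(blue.shape,np.uint8);cv2.fillConvexPoly(mk,hull,1)
    mk=cv2.erode(mk,np.ones((3,3)))
    w=((h[...,1]<70)&(h[...,2]>130)&(mk>0)).astype(np.uint8)
    c,l,s,_=cv2.connectedComponentsWithStats(w);i=1+s[1:,4].argmax()
    q=np.argwhere(l==i)[:,::-1].astype(float)
    T=m['cam_to_world'];K=np.array([[m['fx'],0,m['cx']],[0,m['fy'],m['cy']],[0,0,1]])
    u=cv2.undistortPoints(q[:,None],K,np.array(m['dist_coeffs']))[:,0]
    d=np.c_[u[:,0],-u[:,1],-np.ones(len(u))]@T[:3,:3].T
    z=P[2]+.0285;X=T[:3,3]+d*((z-T[2,3])/d[:,2])[:,None]
    c0=X.mean(0);ev,V=np.linalg.eigh(np.cov((X-c0)[:,:2].T));v=V[:,1]*np.sign(V[:,1][0])
    wa=np.arctan2(v[1],v[0]);ta=np.arctan2(R[1,0],R[0,0])
    L=(X-c0)[:,:2]@v
    print('area',len(q),'len',np.ptp(L).round(4),'bar world',round(wa,3),'bar-tool',round((wa-ta+np.pi/2)%np.pi-np.pi/2,3),'ctr tool',(R.T@(c0-P))[:2].round(4),'clock',o['clock'],'F',o['wrist_force'].round(1) if hasattr(o['wrist_force'],'round') else o['wrist_force'],'T',np.round(o['wrist_torque'],2),'P',P.round(4))
```

```bash
python3 -c "from bar import *
bar()"
```

```text
area 1220 len 0.0439 bar world 0.283 bar-tool -0.334 ctr tool [-0.002  -0.0002] clock 12.075 F [-1.2 -3.3 17.6] T [-0.92  0.53  1.12] P [0.47   0.0021 0.1139]
```

Careful with the scale: shifts go in cm and turns go in units of 0.1 rad. That gives: -0.08 rad is -0.8.

Request:
steer_hand([
  {"yaw": -0.8,"jaw": 0.03},
  {"jaw": 0.03},
])

```text
clock: 12.38
position: [0.4697, 0.003, 0.1139]
orientation: [[0.766, 0.643, 0.008], [0.643, -0.766, -0.001], [0.006, 0.006, -1.0]]
wrist_force: [-2.2, 0.2, 20.5]
gripper_width: 0.053
grip_force: 50.0
```

```bash
python3 -c "from bar import *
bar()"
```

```text
area 1214 len 0.0438 bar world 0.358 bar-tool -0.34 ctr tool [-0.002  -0.0003] clock 12.375 F [-2.2  0.2 20.5] T [0.05 0.65 0.39] P [0.4697 0.003  0.1139]
```

Request:
steer_hand([
  {"pos": [0,-0.05,0.05],"yaw": 0.5,"jaw": 0.03},
  {"jaw": 0.03},
])

```text
clock: 12.68
position: [0.47, 0.0024, 0.1138]
orientation: [[0.798, 0.603, 0.009], [0.603, -0.798, -0.003], [0.005, 0.008, -1.0]]
wrist_force: [-2.2, -2.0, 21.0]
gripper_width: 0.053
grip_force: 50.0
```

```bash
python3 -c "from bar import *
bar()"
```

```text
area 1221 len 0.0439 bar world 0.306 bar-tool -0.341 ctr tool [-0.002  -0.0003] clock 12.675 F [-2.2 -2.  21. ] T [-0.77  0.63  0.18] P [0.47   0.0024 0.1138]
```

In the tool's units: 0.0005 m is 0.05, 0.08 rad is 0.8.

Request:
steer_hand([
  {"pos": [0,0.05,0],"yaw": 0.8,"jaw": 0.03},
  {"yaw": 0.8,"jaw": 0.03},
  {"jaw": 0.03},
])

```text
clock: 13.1
position: [0.4694, 0.0025, 0.1133]
orientation: [[0.884, 0.467, 0.007], [0.467, -0.884, -0.002], [0.006, 0.005, -1.0]]
wrist_force: [-1.7, -1.3, 19.7]
gripper_width: 0.0532
grip_force: 50.0
```

```bash
python3 -c "from bar import *
bar()"
```

```text
area 1252 len 0.0448 bar world 0.15 bar-tool -0.337 ctr tool [-0.0022 -0.0004] clock 13.1 F [-1.7 -1.3 19.7] T [-0.41  0.86 -0.03] P [0.4694 0.0025 0.1133]
```

In the tool's units: 0.1 rad is 1.

Request:
steer_hand([
  {"yaw": 1,"jaw": 0.03},
  {"yaw": 1,"jaw": 0.03},
  {"yaw": 1,"jaw": 0.03},
  {"jaw": 0.03},
])

```text
clock: 13.65
position: [0.4694, 0.0018, 0.1133]
orientation: [[0.983, 0.185, 0.007], [0.185, -0.983, -0.003], [0.006, 0.005, -1.0]]
wrist_force: [-3.7, -3.4, 21.3]
gripper_width: 0.053
grip_force: 50.0
```

```bash
python3 -c "from bar import *
bar()"
```

```text
area 1187 len 0.0445 bar world -0.15 bar-tool -0.337 ctr tool [-0.0026 -0.0004] clock 13.65 F [-3.7 -3.4 21.3] T [-0.7   0.99  0.05] P [0.4694 0.0018 0.1133]
```

In the tool's units: -0.003 m is -0.3.

Request:
steer_hand([
  {"pos": [0,0,-0.3],"jaw": 0.03},
  {"pos": [0,0,-0.3],"jaw": 0.03},
  {"pos": [0,0,-0.3],"jaw": 0.03},
  {"jaw": 0.03},
])

```text
clock: 14.2
position: [0.4687, 0.0019, 0.118]
orientation: [[0.983, 0.185, 0.007], [0.185, -0.983, -0.003], [0.006, 0.004, -1.0]]
wrist_force: [10.7, -6.8, -9.5]
gripper_width: 0.0531
grip_force: 50.0
```

```bash
python3 -c "from bar import *
bar()"
```

```text
area 1181 len 0.0447 bar world -0.145 bar-tool -0.332 ctr tool [-0.0022 -0.0004] clock 14.2 F [10.7 -6.8 -9.5] T [-1.17 -1.5   0.  ] P [0.4687 0.0019 0.118 ]
```

It stops rising at the roof and tugs by -9.5 N, so the cap is locked. I ease off, then let go.

In the tool's units: 0.002 m is 0.2.

Request:
steer_hand([
  {"pos": [0,0,0.2],"jaw": 0.03},
  {"jaw": 0.03},
  {"jaw": 0.092},
  {"jaw": 0.092},
  {"jaw": 0.092},
])

```text
clock: 14.88
position: [0.4655, 0.0037, 0.1156]
orientation: [[0.983, 0.186, -0.001], [0.186, -0.983, 0.001], [-0.001, -0.001, -1.0]]
wrist_force: [-0.3, -0.8, -1.2]
gripper_width: 0.081
grip_force: 0.0
```

Request:
steer_hand([
  {"jaw": 0.092},
  {"pos": [0,0,-2],"jaw": 0.092},
  {"pos": [0,0,-4],"jaw": 0.092},
  {"pos": [0,0,-4],"jaw": 0.092},
  {"jaw": 0.092},
])

```text
clock: 15.5
position: [0.4682, 0.0029, 0.2196]
orientation: [[0.983, 0.186, 0.007], [0.186, -0.983, -0.002], [0.007, 0.003, -1.0]]
wrist_force: [0.4, 0.0, -0.0]
gripper_width: 0.0921
grip_force: 0.0
```

Run:
```python
from look import *
P,m,R,im=look(4)
m2=r.camera_model('wrist')
h=cv2.cvtColor(im,cv2.COLOR_BGR2HSV)
blue=((abs(h[...,0].astype(int)-108)<15)&(h[...,1]>120)&(h[...,2]>60)).astype(np.uint8)
c,l,s,ce=cv2.connectedComponentsWithStats(blue)
for i in range(1,c):
    if s[i,4]>300: print(s[i],ce[i])
cv2.imwrite('pics/w8.png',im);np.savez('l2.npz',P=P,T=m['cam_to_world'],R=R);print(r.get_obs()['wrist_force'])
```

```text
P [0.4665 0.0032 0.2169] [0.0011 0.0002 0.0018] {'red': [([117.9, 79.3], 527), ([391.4, 125.2], 379), ([489.6, 146.0], 36), ([335.8, 156.5], 77), ([138.1, 217.5], 30)], 'green': [([292.0, 166.4], 69)]}
[  46    0  166  100 9185] [156.56918889  40.08568318]
[   0   11  111   83 3935] [49.88208386 52.93367217]
[ 287  170   73   77 3829] [323.1668843  207.70671194]
[613 278  27  16 335] [627.16119403 285.12835821]
[ 0.52717598 -0.26437961  0.54335484]
```

Run:
```python
from look import *
d=np.load('l2.npz');m=r.camera_model('wrist');im=r.get_image('wrist')
h=cv2.cvtColor(im,cv2.COLOR_BGR2HSV);box=np.zeros(im.shape[:2],bool);box[172:246,289:359]=1
blue=((abs(h[...,0].astype(int)-108)<15)&(h[...,1]>120)&box)
hull=cv2.convexHull(np.argwhere(blue)[:,::-1].astype(np.int32));mk=np.zeros(blue.shape,np.uint8);cv2.fillConvexPoly(mk,hull,1)
w=((h[...,1]<90)&(h[...,2]>120)&(cv2.erode(mk,np.ones((3,3)))>0)).astype(np.uint8)
c,l,s,_=cv2.connectedComponentsWithStats(w);i=1+s[1:,4].argmax()
q=np.argwhere(l==i)[:,::-1].astype(np.float32);b=cv2.minAreaRect(q);print('bar px',b,len(q))
pts=cv2.boxPoints(b);e=sorted([tuple((pts[i]+pts[(i+1)%4])/2) for i in range(4)],key=lambda t:-np.hypot(t[0]-b[0][0],t[1]-b[0][1]))[:2];e=sorted(e,key=lambda t:t[1]);print(e)
f=lambda Q:np.ravel([proj(m,jp([Q[0],Q[1],0,Q[2]],.0355,a,.1008))[0]-u for u,a in(((335.8,156.5),0),((292,166.4),G))])
S=least_squares(f,[.467,.003,-.15]);print('jug',S.x.round(4),S.fun.round(2))
for z in(.1425,.1485,.1545):
    g=lambda Q:np.ravel([proj(m,jp([Q[0],Q[1],0,Q[2]],.023,a,z))[0]-u for u,a in((e[0],0),(e[1],np.pi))])
    s=least_squares(g,[.467,.003,-.15]);print(z,s.x.round(4),s.fun.round(2))
a=cv2.imread('pics/scene0.png');n=r.get_image('scene')
cc=lambda i:[x for x in (lambda t:[(t[3][k].round(1).tolist(),int(t[2][k,4])) for k in range(1,t[0]) if t[2][k,4]>12])(cv2.connectedComponentsWithStats(((i[...,2]>150)&(i[...,1]<60)&(i[...,0]<60)).astype(np.uint8)))]
print(cc(a));print(cc(n))
print(cv2.absdiff(a,n)[160:240,345:390].mean(),r.get_obs()['clock'])
```

```text
bar px ((324.7981872558594, 212.2784423828125), (9.112630844116211, 60.780147552490234), 19.23067283630371) 549
[(np.float32(334.80783), np.float32(183.58414)), (np.float32(314.78854), np.float32(240.97275))]
jug [ 0.4667  0.0049 -0.157 ] [ 0.22 -0.05 -0.23  0.06]
0.1425 [ 0.4648  0.0023 -0.1322] [-0.3   0.93  0.32 -1.04]
0.1485 [ 0.4667  0.0027 -0.1314] [-0.08  0.26  0.09 -0.29]
0.1545 [ 0.4686  0.0031 -0.1306] [ 0.14 -0.44 -0.15  0.5 ]
[([232.7, 137.2], 46), ([328.3, 173.5], 54), ([256.4, 189.1], 17), ([223.9, 199.1], 18), ([285.3, 227.1], 77)]
[([232.6, 137.3], 45), ([328.3, 173.4], 55), ([256.4, 189.1], 17), ([224.2, 199.0], 20), ([285.3, 227.1], 75)]
2.2890740740740743 15.8
```

```bash
python3 -c "
from workcell import r
print(r.finish_job())"
```

```text
the job is handed in; nothing more can be done
None
```

I took the cap off the white jug, locked it on the amber jug and let go. The last wrist picture puts its bar about 0.03 rad from the red marks, its height fits locked, the vial and marker are where they were, and the job is handed in at about 16 s (no verdict came back).

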